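Shut and lock the sharps box

ROBOT

A 7-joint arm with a two-finger parallel gripper is mounted at the origin on a cart in front of the work surface, level with it; the furniture and walls round the work are solid. World frame = base frame: x ahead of the robot, y to its left, z up, the work surface at z = 0. Lengths are in m, angles in rad, forces in N, time in s.
With the tool pointing down it reaches from about 0.425 to 1.025 m from the base axis. Payload 9.4 kg.
Tool frame: the origin (TCP) lies at the very end of the fingers, on their centre line; the grasp point (between the pads) lies 19 mm behind it (manip.grip_depth is the distance from the TCP to the grasp point, in m); y points along the fingers, x is the direction in which the jaws open and shut, and the axes are right-handed (so a half turn about y gives the same grasp; the last joint's range is limited). The gripper opens to 85 mm and grips with 20 to 120 N. Pads are 22 mm wide; open, the fingers measure 114 mm over their backs; the gripper's body (76 mm by 85 mm) begins 54 mm behind the grasp point. The pads swing forward as they close: fully open they stand 13 mm farther back than shut.
Start: joints at [-1.307, 0.599, -0.003, 1.599, 0.002, 0.943, -0.08], TCP at [0.242, 0.683, 0.231] pointing down, gripper open.
Joint ranges: [-2.57, 2.57], [-0.35, 1.97], [-1.29, 1.29], [0.11, 2.56], [-1.05, 4.19], [0.11, 1.86], [-2.63, 2.63]. Speed limits (rad/s): [2.22, 2.22, 3.01, 3.01, 3.14, 3.14, 3.14].

INTERFACE

Orientations are given as a unit quaternion [w, x, y, z].
In Python, from plant import readout, viewer, order, manip gives the robot as it stands.
- The arm moves only by the tool carry_out, never from a script. Its argument "moves" is a list of rows, each an object with "translation": the shift along the tool's x, y, z in cm, a list of three; "twist": the turn, a rotation vector about the tool's x, y, z in rad, a list of three; "gripper": the opening, from 0 (shut) to 1 (fully open). In form: [{"translation": [tx, ty, tz], "twist": [wx, wy, wz], "gripper": gripper}, ...]. A call has 1 to 8 rows; each row shifts and turns the pose as measured when the row begins, along the tool's axes as they then stand; what a row does not reach is not made up. A row lasts 1/12 s, in which the tool goes at most 41.7 mm and 7.16 degrees, less where a joint would pass 70% of its speed; a pose out of reach is approached as far as the arm can. A call is refused whole if a number of a shift passes 4.17 or a number of a turn 0.125, either way. A call with a gripper value outside its range is refused whole. The fingers move at their own pace and stop on an object; "force" is the grip in N (left out, the last holds). Time passes only in rows, so rows that do not move let the fingers close. It gives the time, the measured TCP pose, the force and the opening at its end, in the units of the state.
- readout.get_state(): the state, without advancing time (a new reading comes with each control period).
- viewer.snapshot(name): name is "scene" or "top" or "wrist"; returns the picture (420x560x3 uint8, red, green, blue); there is no depth.
- viewer.get_calibration(name): a dict with "mtx" (3x3 intrinsics, pixels), "dist_coeffs" ([k1, k2, p1, p2, k3] as OpenCV has them; the pictures are not rectified), "rvec" (rotation vector, rad) and "tvec" (3), from world to camera coordinates, as OpenCV has them. Camera axes: x right, y down, z forward; pixel columns grow to the right and rows downward; lengths in m; the calibration is good to about 2 mm. A picture is of the moment at which its call begins: read the wrist's pose just before it. get_calibration takes no time and is no camera call; for the wrist camera it gives the pose at the moment of the call.
- order.sign_off(): hands the job in, once; it reports no verdict.
The state is a dict: "t": time; "q": joint angles; "joint_vel": joint speeds; "joint_torque": joint torques, N m; "position": TCP position; "tool_rot": TCP orientation; "wrist_force": force on the tool from outside, world axes, zero at the start; "moment": the same for the moment, N m; "gripper_width": opening from 0.0 (shut) to 1.0 (fully open).
Only numpy, scipy, OpenCV 4.12 (cv2) and the standard library are available. Lean on these libraries where they do the work, as an engineer would, in place of code of your own. Each camera call takes 0.05 s, during which the arm holds its last target.

TASK

Shut the drop opening of the steel sharps box and lock it: with the fingertips, push the round knob along its L-shaped slot all the way to the corner, then sideways along the short leg fully to its end, and let go of it. Only push the knob: do not pull it up out of its slot, and leave the vials, the syringe and the carton round the box where they are.

Things in the scene. Friction and masses are not known exactly. Their poses are not given: they have to be found in the camera images.
- sharps_box: Low steel box fixed to the worktop, 190 x 210 mm (232 mm over the wire bails on its y sides), flat aluminium cover with its top at 80 mm. Origin: centre of its underside; z up, x away from the robot at yaw 0 (box frame). The cover has an L-shaped slot 14 mm wide in its -y half and a 60 x 65 mm drop opening in its +y half, which a flat shutter under the cover, moved by the knob, shuts.
- slot_start (a point): Point on the slot's centre line, at the cover's top: the knob's axis stands here with the shutter fully open (joint shutter 0). Box coordinates (-40, -35, 80) mm.
- slot_corner (a point): Corner of the L, at the cover's top: the long leg runs 60 mm along box +x from slot_start to here; the opening is shut when the knob's axis is here. Box coordinates (20, -35, 80) mm.
- slot_end (a point): End of the short leg, at the cover's top: 30 mm along box -y from slot_corner; the shutter is locked when the knob's axis is here. Box coordinates (20, -65, 80) mm.
- knob_top (a point): Centre of the top of the knob: plain upright black cylinder, 28 mm in diameter and 30 mm tall, 83 to 113 mm above the worktop, on a 10 mm stem that runs in the slot with 2 mm play each side. It moves with the knob. The cover round the knob is flat and free. The slot's walls stop the stem; the knob stays where it is left.
- shutter (a joint): Travel of knob and shutter along box +x, m: 0 fully open, 0.060 at the corner (stops at 0.0615). Friction about 1.2 N. It starts between 0 and 0.02. Only past about 0.057 does the slot let the knob go sideways.
- knob_side (a joint): Travel of the knob sideways along box -y, m: 0 in the long leg (play about 0.002), 0.030 at the end of the short leg (stops at about 0.0315). Friction about 1 N.
- knob_lift (a joint): How far the knob is pulled up, m: 0 down. A spring of 3 to 5 N and its weight keep it down; it could be pulled up 25 mm, which is not allowed.
- vial_c: Loose bystander: brown vial, 32 mm in diameter, 62 mm tall, upright beside the box on its +y side. Origin: centre of its underside.
- vial_a: Loose bystander: small white vial, 25 mm in diameter, 52 mm tall, upright beside the box on its +y side. Origin: centre of its underside.
- syringe_5: Loose bystander: capped syringe, 28 x 159 x 17 mm, lying beside the box on its -y side. Origin: centre of its underside.
- needle_carton: Loose bystander: carton, 60 x 105 x 45 mm, lying behind the box on its +x side. Origin: centre of its underside.

How it is judged:
By the outcome, as a careful person would: the job done as asked, in the order asked, and still so for the second after the job is handed in, with the robot touching nothing.
It also fails if it takes over 38 s, if anything falls off the work surface, if the arm or the gripper's body presses on something with over 40 N, if the wrist force passes 120 N, or if a joint passes its speed limit or range.

## Working session

There is one attempt and no reset: what is moved stays moved. The work goes in short steps, Python scripts to look and compute and a tool call to move; the robot and the scene stay as the last step left them, time stands still between calls to the robot, and variables do not carry over. Pictures are saved under pics/ and viewed, and the job is handed in when it is done.

Besides the shell and the picture viewer there is one more tool, called after "Call:" as name([rows], argument=value, ...), one row to a line, values as JSON. carry_out: Moves the arm, as the interface text tells. Its arguments: {"type":"object","properties":{"moves":{"type":"array","items":{"type":"object","properties":{"translation":{"type":"array","items":{"type":"number"}},"twist":{"type":"array","items":{"type":"number"}},"gripper":{"type":"number"}}}},"force":{"type":"number"}},"required":["moves"]}

```bash
mkdir -p pics; ls; cat > h.py <<'E'
import numpy as np,cv2
from plant import readout,viewer,order,manip
def snap(n,f):
    im=viewer.snapshot(n); cv2.imwrite('pics/'+f,im[:,:,::-1]); return im
def ray(n,uv,z):
    c=viewer.get_calibration(n); K=np.array(c['mtx'],float);D=np.array(c['dist_coeffs'],float)
    R=cv2.Rodrigues(np.array(c['rvec'],float))[0];t=np.array(c['tvec'],float).ravel()
    p=cv2.undistortPoints(np.array(uv,float).reshape(-1,1,2),K,D).reshape(-1,2)
    d=np.c_[p,np.ones(len(p))]@R; o=-R.T@t
    return o+d*((z-o[2])/d[:,2])[:,None]
def proj(n,P):
    c=viewer.get_calibration(n)
    return cv2.projectPoints(np.array(P,float).reshape(-1,1,3),np.array(c['rvec'],float),np.array(c['tvec'],float),np.array(c['mtx'],float),np.array(c['dist_coeffs'],float))[0].reshape(-1,2)
E
python3 - <<'E'
from h import *
print(readout.get_state(), manip.grip_depth)
snap('top','top0.png');snap('scene','scene0.png')
E
```

```text
pics
{'t': 0.0, 'q': array([-1.30672969,  0.60013192, -0.00252627,  1.60010688,  0.00181115,
        0.94284455, -0.07984142]), 'joint_vel': array([ 2.12349284e-04, -6.99730301e-04,  4.40535344e-04, -8.72951406e-04,
        1.43500663e-03,  1.71446322e-03, -1.35271453e-05]), 'joint_torque': array([-3.20428153e-04, -7.76490784e+01,  1.56464931e+00, -2.57989150e+01,
        1.23359211e-02,  9.58358607e-03, -1.27654823e-05]), 'position': array([0.24218113, 0.68288733, 0.23042048]), 'tool_rot': array([-0.57719078,  0.57788496,  0.40758673, -0.4083783 ]), 'wrist_force': array([ 0.28259724, -0.09674204, -0.20123942]), 'moment': array([-0.04664046,  0.02180855,  0.00632531]), 'gripper_width': 0.9998479100778912} 0.0187
```

View pics/top0.png

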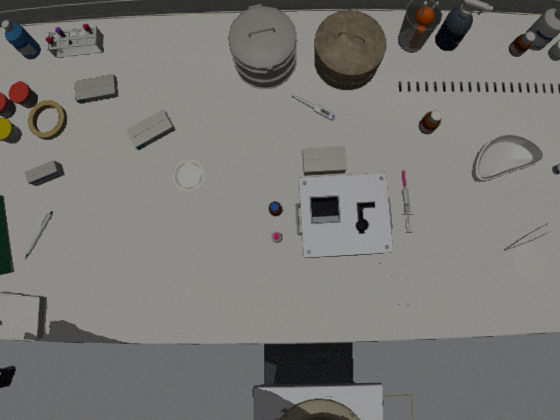

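View pics/scene0.png

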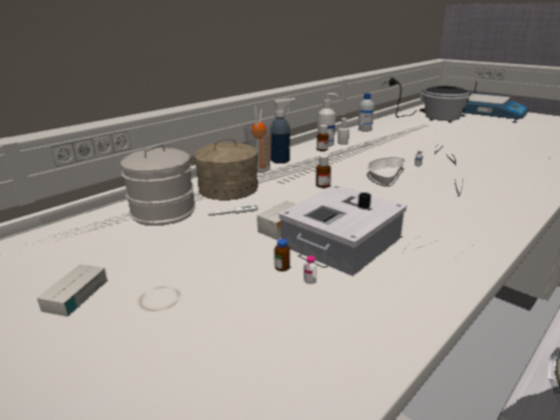

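The top view shows the box, with its cover about (300–392, 173–258), the opening at (325,208), the L-slot's corner near (364,205) and the knob at about (362,226). The syringe is to the right, the carton above and the vials to the left.

```bash
python3 - <<'E'
from h import *
im=cv2.imread('pics/top0.png')
st=readout.get_state()
print('tcp px',proj('top',[st['position'],[0,0,0],[0.6,0,0],[.6,.3,0]]))
c=viewer.get_calibration('top');R=cv2.Rodrigues(np.array(c['rvec']))[0];print('cam',-R.T@np.array(c['tvec']).ravel())
crop=cv2.resize(im[155:275,280:420],None,fx=5,fy=5,interpolation=cv2.INTER_CUBIC);cv2.imwrite('pics/crop0.png',crop)
s=cv2.imread('pics/scene0.png');cv2.imwrite('pics/crops0.png',cv2.resize(s[180:270,270:420],None,fx=5,fy=5,interpolation=cv2.INTER_CUBIC))
E
```

```text
tcp px [[-2.09259094e-01  3.61332850e+02]
 [ 3.20099823e+02  4.46934893e+02]
 [ 3.14906306e+02  2.04008585e+02]
 [ 1.96774293e+02  2.06199189e+02]]
cam [0.42409479 0.05860658 1.21034403]
```

View pics/crop0.png

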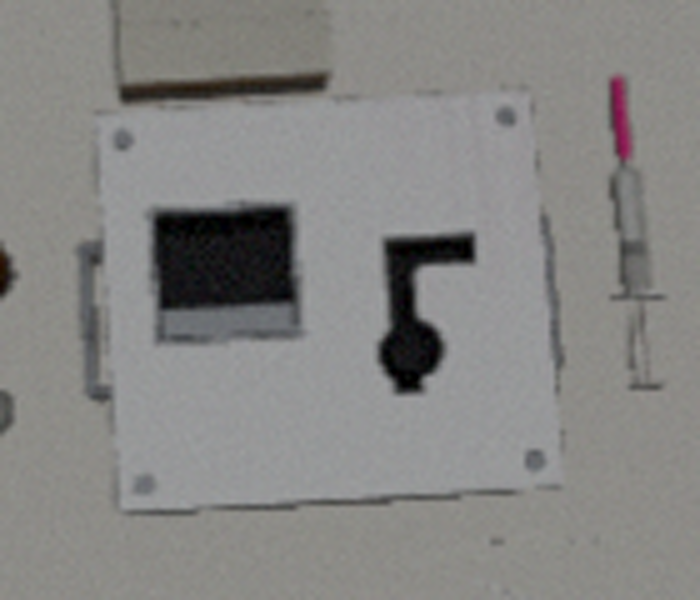

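View pics/crops0.png

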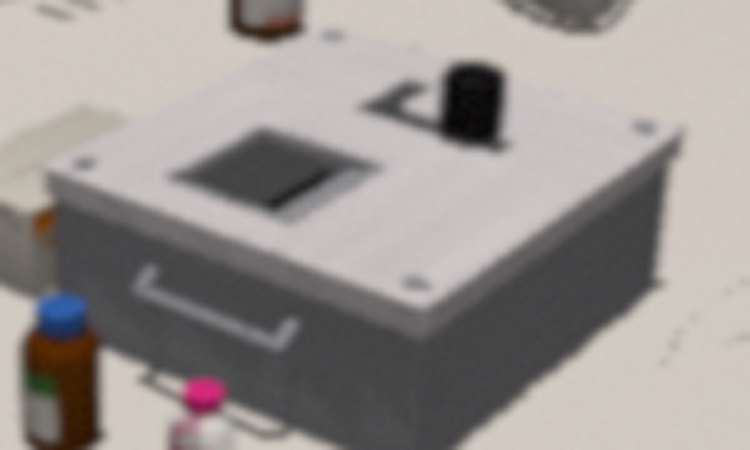

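The crop shows the cover, screws, slot and knob clearly. I'll now measure the box pose and the knob.

```bash
python3 - <<'E'
from h import *
im=cv2.imread('pics/top0.png');hsv=cv2.cvtColor(im,cv2.COLOR_BGR2HSV);g=cv2.cvtColor(im,cv2.COLOR_BGR2GRAY)
print(g[190,310:320],g[165,370:380])
B=(-1)
m=(cv2.GaussianBlur(g,(3,3),0)>165).astype(np.uint8);m[:, :290]=0;m[:150]=0;m[270:]=0;m[:,400:]=0
n,l,s,_=cv2.connectedComponentsWithStats(m);i=1+np.argmax(s[1:,4]);print(s[i])
cs=cv2.findContours((l==i).astype(np.uint8),cv2.RETR_EXTERNAL,cv2.CHAIN_APPROX_NONE)[0]
c=max(cs,key=len).reshape(-1,2)
P=ray('top',c,0.08)[:,:2]
(r)=cv2.minAreaRect((P*1000).astype(np.float32));print('rect',r)
# manual crop corners
C=np.array([[97,112],[532,93],[562,487],[122,512]],float)/5+[280,155]-.4
S=np.array([[123,139],[506,117],[535,460],[145,484]],float)/5+[280,155]-.4
for Q in(C,S):
    W=ray('top',Q,.08);print(W.round(4)); print('centre',W.mean(0),'yaw',np.degrees(np.arctan2(*(W[0]-W[3]+W[1]-W[2])[[1,0]])),[np.linalg.norm(W[k]-W[(k+1)%4]).round(4) for k in range(4)])
# slot corner, end
F=np.array([[386,238],[474,234],[474,262],[395,392],[424,390]],float)/5+[280,155]-.4
print('slot pts',ray('top',F,.08).round(4))
print('knob top-ish',ray('top',np.array([[411,348]])/5+[279.6,154.6],.1).round(4))
E
```

```text
[151 151 150 152 151 152 148 147 151 153] [142 140 138 137 137 136 136 138 135 140]Traceback (most recent call last):
  File "<stdin>", line 6, in <module>
    return _wrapfunc(a, 'argmax', axis=axis, out=out, **kwds)
    return bound(*args, **kwds)
ValueError: attempt to get argmax of an empty sequence
```

```bash
python3 - <<'E'
from h import *
im=cv2.imread('pics/top0.png');g=im[:,:,0]
print(im[190,310],im[165,375],im[265,350])
th=(int(im[185:195,310:350,0].mean())+int(im[262:268,330:380,0].mean()))/2
m=(cv2.medianBlur(g,3)>th).astype(np.uint8);m[:, :298]=0;m[:170]=0;m[262:]=0;m[:,398:]=0
n,l,s,_=cv2.connectedComponentsWithStats(m);i=1+np.argmax(s[1:,4]);print(th,s[i])
cs=cv2.findContours((l==i).astype(np.uint8),cv2.RETR_EXTERNAL,cv2.CHAIN_APPROX_NONE)[0]
c=max(cs,key=len).reshape(-1,2)
P=ray('top',c,0.08)[:,:2]
(r)=cv2.minAreaRect((P*1000).astype(np.float32));print('rect',r)
C=np.array([[97,112],[532,93],[562,487],[122,512]],float)/5+[280,155]-.4
S=np.array([[123,139],[506,117],[535,460],[145,484]],float)/5+[280,155]-.4
for Q in(C,S):
    W=ray('top',Q,.08);print(W.round(4)); print('centre',W.mean(0),'yaw',np.degrees(np.arctan2(*(W[0]-W[3]+W[1]-W[2])[[1,0]])),[np.linalg.norm(W[k]-W[(k+1)%4]).round(4) for k in range(4)])
    ctr=W.mean(0)[:2];v=(W[0]-W[3]+W[1]-W[2])[:2];v/=np.linalg.norm(v);Rb=np.c_[v,[-v[1],v[0]]]
    F=np.array([[386,238],[474,234],[474,262],[395,392],[424,390]],float)/5+[279.6,154.6]
    print('slot in box',((ray('top',F,.08)[:,:2]-ctr)@Rb).round(4))
    print('opening in box',((ray('top',np.array([[150,208],[294,204],[300,336],[157,343]])/5+[279.6,154.6],.08)[:,:2]-ctr)@Rb).round(4))
    print('knob in box',((ray('top',np.array([[411,348]])/5+[279.6,154.6],.11)[:,:2]-ctr)@Rb).round(4))
E
```

```text
[152 152 150] [133 135 138] [138 142 144]
143.0 [ 300  173   93   84 5584]
rect ((562.9013061523438, -67.08724975585938), (188.8934326171875, 207.56640625), 2.3198161125183105)
[[ 0.654   0.0401  0.08  ]
 [ 0.6597 -0.1684  0.08  ]
 [ 0.4715 -0.1741  0.08  ]
 [ 0.4643  0.0323  0.08  ]]
centre [ 0.56237374 -0.06753832  0.08      ] yaw 2.033447397936989 [np.float64(0.2086), np.float64(0.1883), np.float64(0.2065), np.float64(0.1899)]
slot in box [[ 0.0275 -0.0289]
 [ 0.0271 -0.0709]
 [ 0.0138 -0.0698]
 [-0.0456 -0.0278]
 [-0.0455 -0.0416]]
opening in box [[ 0.0478  0.0818]
 [ 0.0461  0.0136]
 [-0.0168  0.015 ]
 [-0.0164  0.0823]]
knob in box [[-0.0282 -0.0324]]
[[ 0.6407  0.028   0.08  ]
 [ 0.6482 -0.1553  0.08  ]
 [ 0.4844 -0.1618  0.08  ]
 [ 0.4771  0.0213  0.08  ]]
centre [ 0.56260671 -0.06696245  0.08      ] yaw 2.3094103389087746 [np.float64(0.1834), np.float64(0.1639), np.float64(0.1833), np.float64(0.1638)]
slot in box [[ 0.0271 -0.0296]
 [ 0.0265 -0.0716]
 [ 0.0132 -0.0704]
 [-0.046  -0.0282]
 [-0.0459 -0.0419]]
opening in box [[ 0.048   0.081 ]
 [ 0.0459  0.0128]
 [-0.017   0.0145]
 [-0.0163  0.0819]]
knob in box [[-0.0286 -0.0328]]
```

```bash
cat >> h.py <<'E'
from scipy.spatial.transform import Rotation as Ro
def Rt():
    q=np.array(readout.get_state()['tool_rot']);return Ro.from_quat(q[[1,2,3,0]]).as_matrix()
O=np.array([.5625,-.067]);yaw=np.radians(2.2);Rb=np.array([[np.cos(yaw),-np.sin(yaw)],[np.sin(yaw),np.cos(yaw)]])
def goto(xyz_box,tx_yaw=None):
    "target in box coords (m); prints tool shift cm"
    s=readout.get_state();p=np.r_[O+Rb@np.array(xyz_box[:2]),xyz_box[2]]
    R=Rt();print('t',round(s['t'],2),'tcp box',(Rb.T@(s['position'][:2]-O)).round(4),s['position'].round(4),'F',s['wrist_force'].round(2),'g',round(s['gripper_width'],3))
    print('target',p.round(4),'tool shift cm',(R.T@(p-s['position'])*100).round(2))
    if tx_yaw is not None:
        a=tx_yaw+yaw;X=np.array([np.cos(a),np.sin(a),0]);Y=np.array([0,0,-1.]);G=np.c_[X,Y,np.cross(X,Y)]
        print('twist',Ro.from_matrix(R.T@G).as_rotvec().round(3))
E
python3 - <<'E'
from h import *
print(Rt().round(3))
for k in(0,.5,1,1.5):goto([-.075,-.035,.2],k*np.pi)
E
```

```text
[[ 0.334 -0.    -0.943]
 [ 0.943 -0.001  0.334]
 [-0.001 -1.    -0.   ]]
t 0.1 tcp box [-0.2913  0.7616] [0.2422 0.6829 0.2305] F [-0.39  0.68 -0.15] g 0.998
target [ 0.4889 -0.1049  0.2   ] tool shift cm [-66.     3.15 -49.58]
twist [ 1.000e-03  1.192e+00 -1.000e-03]
t 0.1 tcp box [-0.2913  0.7616] [0.2422 0.6829 0.2305] F [-0.39  0.68 -0.15] g 0.998
target [ 0.4889 -0.1049  0.2   ] tool shift cm [-66.     3.15 -49.58]
twist [-0.    -0.379 -0.001]
t 0.1 tcp box [-0.2913  0.7616] [0.2422 0.6829 0.2305] F [-0.39  0.68 -0.15] g 0.998
target [ 0.4889 -0.1049  0.2   ] tool shift cm [-66.     3.15 -49.58]
twist [-1.00e-03 -1.95e+00 -1.00e-03]
t 0.1 tcp box [-0.2913  0.7616] [0.2422 0.6829 0.2305] F [-0.39  0.68 -0.15] g 0.998
target [ 0.4889 -0.1049  0.2   ] tool shift cm [-66.     3.15 -49.58]
twist [ 2.000e-03  2.762e+00 -0.000e+00]
```

Call:
carry_out([
  {"translation": [-2,0,-3],"twist": [0,-0.095,0],"gripper": 0},
  {"translation": [-2,0,-3],"twist": [0,-0.095,0],"gripper": 0},
  {"translation": [-2,0,-3],"twist": [0,-0.095,0],"gripper": 0},
  {"translation": [-2.5,0,-2.5],"twist": [0,-0.094,0],"gripper": 0},
  {"translation": [-3,0,-2.5],"twist": [0,0,0],"gripper": 0},
  {"translation": [-3,0,-2.5],"twist": [0,0,0],"gripper": 0},
  {"translation": [-3,0,-2.5],"twist": [0,0,0],"gripper": 0},
  {"translation": [-3,0,-2],"twist": [0,0,0],"gripper": 0},
])

```text
t: 0.77
position: [0.437, 0.4627, 0.2248]
tool_rot: [0.482, -0.479, -0.516, 0.521]
wrist_force: [0.9, -0.0, -0.3]
gripper_width: 0.002
```

```bash
python3 - <<'E'
from h import *
goto([-.075,-.035,.2],.5*np.pi)
print(readout.get_state()['q'].round(2))
E
```

```text
t 0.77 tcp box [-0.105   0.5341] [0.437  0.4627 0.2248] F [ 0.88 -0.05 -0.32] g 0.002
target [ 0.4889 -0.1049  0.2   ] tool shift cm [-56.98   2.58  -0.82]
twist [-0.008  0.039 -0.002]
[-0.82  0.5  -0.13  1.81  0.07  0.84  0.67]
```

Call:
carry_out([
  {"translation": [-4,0,-0.2],"twist": [-0.008,0.039,-0.002],"gripper": 0},
  {"translation": [-4,0,-0.2],"twist": [0,0,0],"gripper": 0},
  {"translation": [-4,0,-0.2],"twist": [0,0,0],"gripper": 0},
  {"translation": [-4,0,-0.2],"twist": [0,0,0],"gripper": 0},
  {"translation": [-4,0,0],"twist": [0,0,0],"gripper": 0},
  {"translation": [-4,0,0],"twist": [0,0,0],"gripper": 0},
  {"translation": [-4,0,0],"twist": [0,0,0],"gripper": 0},
  {"translation": [-4,0,0],"twist": [0,0,0],"gripper": 0},
])

```text
t: 1.43
position: [0.461, 0.1314, 0.2222]
tool_rot: [0.492, -0.492, -0.508, 0.508]
wrist_force: [0.7, -0.4, -0.9]
gripper_width: -0.0
```

```bash
python3 - <<'E'
from h import *
goto([-.075,-.035,.2],.5*np.pi)
print(readout.get_state()['q'].round(2))
E
```

```text
t 1.43 tcp box [-0.0938  0.2021] [0.461  0.1314 0.2222] F [ 0.71 -0.42 -0.91] g -0.0
target [ 0.4889 -0.1049  0.2   ] tool shift cm [-23.7    2.25  -2.03]
twist [ 0.    -0.007 -0.001]
[-0.32  0.32 -0.1   2.15  0.05  0.67  1.15]
```

Call:
carry_out([
  {"translation": [-4,0,-0.4],"twist": [0,-0.007,0],"gripper": 0},
  {"translation": [-4,0,-0.4],"twist": [0,0,0],"gripper": 0},
  {"translation": [-4,0,-0.3],"twist": [0,0,0],"gripper": 0},
  {"translation": [-4,0,-0.3],"twist": [0,0,0],"gripper": 0},
  {"translation": [-4,0,-0.3],"twist": [0,0,0],"gripper": 0},
  {"translation": [-3,0,-0.3],"twist": [0,0,0],"gripper": 0},
  {"translation": [0,0,0],"twist": [0,0,0],"gripper": 0},
  {"translation": [0,0,0],"twist": [0,0,0],"gripper": 0},
])

```text
t: 2.1
position: [0.4862, -0.1174, 0.2221]
tool_rot: [0.492, -0.494, -0.505, 0.508]
wrist_force: [-0.5, 0.1, 0.8]
gripper_width: 0.003
```

```bash
python3 - <<'E'
from h import *
goto([-.075,-.035,.13],.5*np.pi)
print(readout.get_state()['q'].round(2))
im=snap('wrist','w1.png');snap('top','t1.png')
print(proj('wrist',[np.r_[O+Rb@[-.028,-.035],.113]]),proj('wrist',[np.r_[O+Rb@[.02,-.035],.08],np.r_[O+Rb@[.02,-.065],.08],np.r_[O+Rb@[.095,.105],.08]]))
E
```

```text
t 2.1 tcp box [-0.0782 -0.0474] [ 0.4862 -0.1174  0.2221] F [-0.54  0.07  0.84] g 0.003
target [ 0.4889 -0.1049  0.13  ] tool shift cm [ 1.28  9.21 -0.31]
twist [-0.001 -0.011 -0.004]
[ 0.16  0.35 -0.05  2.11  0.03  0.68  1.68]
[[296.40268413 271.1193991 ]] [[294.91039716 304.20746561]
 [260.56745196 304.40923005]
 [442.67422294 371.79593526]]
```

View pics/w1.png

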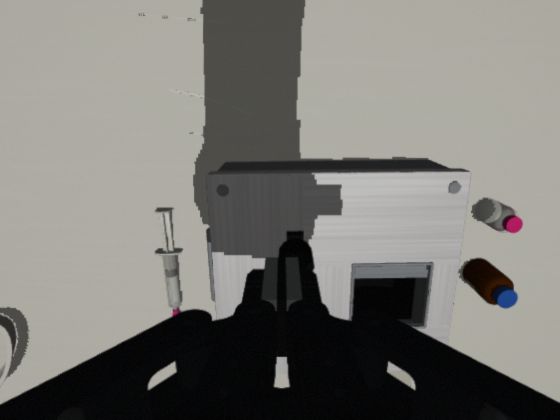

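```bash
python3 - <<'E'
from h import *
print(proj('wrist',[readout.get_state()['position'],np.r_[O+Rb@[-.04,-.035],.08],np.r_[O+Rb@[-.047,-.035],.08],np.r_[O+Rb@[.095,.105],.08],np.r_[O+Rb@[-.095,.105],.08],np.r_[O+Rb@[-.095,-.105],.08]]).round(0))
im=cv2.imread('pics/w1.png')[200:330,210:370]
cv2.imwrite('pics/w1c.png',cv2.resize(cv2.convertScaleAbs(im,alpha=2.5,beta=20),None,fx=4,fy=4))
im=cv2.imread('pics/t1.png')[145:305,260:440]
cv2.imwrite('pics/t1c.png',cv2.resize(im,None,fx=3,fy=3))
E
```

```text
[[280. 279.]
 [295. 240.]
 [295. 232.]
 [443. 372.]
 [472. 173.]
 [206. 175.]]
```

View pics/w1c.png

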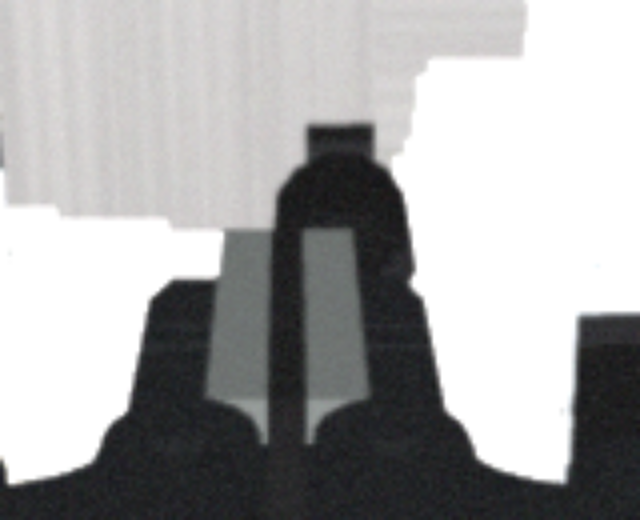

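View pics/t1c.png

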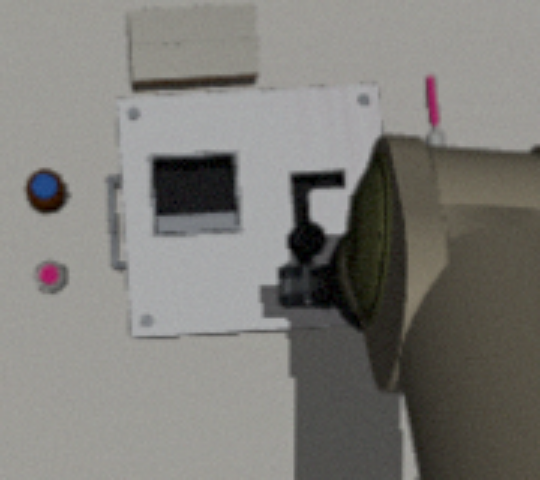

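The wrist view confirms the box pose: the slot's near end is predicted at (295,232) and seen at about (295,231). I'll lower the fingers behind the knob.

Call:
carry_out([
  {"translation": [1.2,3,-0.3],"twist": [0,-0.01,0],"gripper": 0},
  {"translation": [0,3,0],"twist": [0,0,0],"gripper": 0},
  {"translation": [0,3,0],"twist": [0,0,0],"gripper": 0},
  {"translation": [0,1.5,0],"twist": [0,0,0],"gripper": 0},
  {"translation": [0,0,0],"twist": [0,0,0],"gripper": 0},
])

```text
t: 2.62
position: [0.4918, -0.0952, 0.1157]
tool_rot: [-0.485, 0.489, 0.514, -0.512]
wrist_force: [-0.8, 0.6, -0.6]
gripper_width: -0.002
```

```bash
python3 - <<'E'
from h import *
goto([-.075,-.035,.097],.5*np.pi)
E
```

```text
t 2.62 tcp box [-0.0717 -0.0255] [ 0.4918 -0.0952  0.1157] F [-0.82  0.59 -0.64] g -0.002
target [ 0.4889 -0.1049  0.097 ] tool shift cm [-0.94  1.87  0.35]
twist [ 0.006  0.013 -0.002]
```

Call:
carry_out([
  {"translation": [-0.6,1,0.3],"twist": [0.005,0.01,0],"gripper": 0},
  {"translation": [-0.3,0.8,0],"twist": [0,0,0],"gripper": 0},
  {"translation": [0,0,0],"twist": [0,0,0],"gripper": 0},
  {"translation": [0,0,0],"twist": [0,0,0],"gripper": 0},
])

```text
t: 2.95
position: [0.4898, -0.1014, 0.0974]
tool_rot: [-0.488, 0.489, 0.511, -0.511]
wrist_force: [-1.0, -0.9, 0.5]
gripper_width: 0.001
```

```bash
python3 - <<'E'
from h import *
goto([-.005,-.035,.097],.5*np.pi)
E
```

```text
t 2.95 tcp box [-0.074  -0.0316] [ 0.4898 -0.1014  0.0974] F [-0.98 -0.88  0.5 ] g 0.001
target [ 0.5588 -0.1022  0.097 ] tool shift cm [-0.4   0.05 -6.9 ]
twist [ 0.001  0.008 -0.001]
```

Call:
carry_out([
  {"translation": [-0.1,0,-0.8],"twist": [0,0.008,0],"gripper": 0},
  {"translation": [-0.1,0,-0.8],"twist": [0,0,0],"gripper": 0},
  {"translation": [-0.1,0,-0.8],"twist": [0,0,0],"gripper": 0},
  {"translation": [0,0,-0.8],"twist": [0,0,0],"gripper": 0},
  {"translation": [0,0,-0.8],"twist": [0,0,0],"gripper": 0},
  {"translation": [0,0,-0.8],"twist": [0,0,0],"gripper": 0},
])

```text
t: 3.45
position: [0.5411, -0.1032, 0.1]
tool_rot: [-0.49, 0.491, 0.509, -0.509]
wrist_force: [-1.9, 1.8, -2.0]
gripper_width: -0.001
```

```bash
python3 - <<'E'
from h import *
goto([-.005,-.035,.097],.5*np.pi)
E
```

```text
t 3.45 tcp box [-0.0228 -0.0354] [ 0.5411 -0.1032  0.1   ] F [-1.92  1.84 -1.97] g -0.001
target [ 0.5588 -0.1022  0.097 ] tool shift cm [ 0.04  0.3  -1.78]
twist [ 0.001 -0.002 -0.001]
```

Call:
carry_out([
  {"translation": [0,0.1,-0.6],"twist": [0,0,0],"gripper": 0},
  {"translation": [0,0.1,-0.5],"twist": [0,0,0],"gripper": 0},
  {"translation": [0,0,-0.4],"twist": [0,0,0],"gripper": 0},
])

```text
t: 3.7
position: [0.5594, -0.1026, 0.0981]
tool_rot: [-0.49, 0.492, 0.509, -0.509]
wrist_force: [-2.5, 1.1, 1.9]
gripper_width: -0.0
```

```bash
python3 - <<'E'
from h import *
goto([-.005,-.035,.097],.5*np.pi)
E
```

```text
t 3.7 tcp box [-0.0044 -0.0355] [ 0.5594 -0.1026  0.0981] F [-2.46  1.07  1.87] g -0.0
target [ 0.5588 -0.1022  0.097 ] tool shift cm [0.05 0.11 0.06]
twist [ 0.002 -0.002 -0.001]
```

Past nominal, but no stop force yet, so I'll push in small steps until the stop shows.

Call:
carry_out([
  {"translation": [0,0,-0.2],"twist": [0,0,0],"gripper": 0},
  {"translation": [0,0,-0.2],"twist": [0,0,0],"gripper": 0},
])

```text
t: 3.87
position: [0.5605, -0.1028, 0.0975]
tool_rot: [0.492, -0.49, -0.507, 0.51]
wrist_force: [-9.0, -0.7, 6.4]
gripper_width: -0.001
```

```bash
python3 - <<'E'
from h import *
goto([-.005,-.035,.097],.5*np.pi)
snap('top','t2.png')
snap('wrist','w2.png')
a=cv2.imread('pics/t2.png')[165:255,300:420];b=cv2.imread('pics/w2.png')[180:370,200:460]
cv2.imwrite('pics/c2.png',np.hstack([cv2.resize(a,(480,360)),cv2.resize(b,(320,360))]))
E
```

```text
t 3.87 tcp box [-0.0033 -0.0357] [ 0.5605 -0.1028  0.0975] F [-9.05 -0.68  6.39] g -0.001
target [ 0.5588 -0.1022  0.097 ] tool shift cm [0.07 0.05 0.17]
twist [-0.005 -0.003 -0.001]
```

View pics/c2.png

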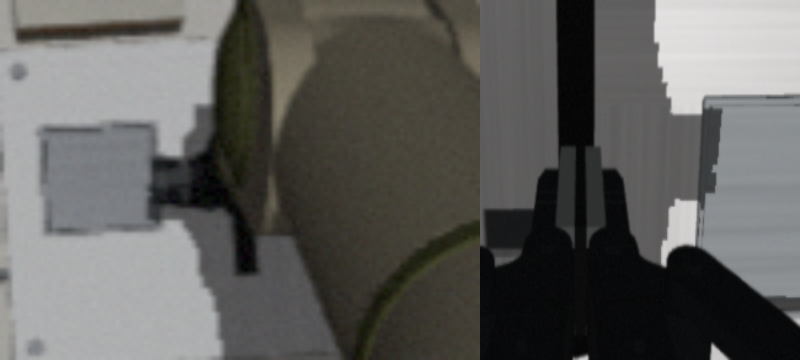

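The shutter has reached its stop: the force is 9 N and the opening is shut in the left view. I'll back off and go round to the knob's +y side.

Call:
carry_out([
  {"translation": [0,0,1],"twist": [0,0,0],"gripper": 0},
  {"translation": [0,0,1.3],"twist": [0,0,0],"gripper": 0},
  {"translation": [2,0,0.3],"twist": [0,0,0],"gripper": 0},
  {"translation": [2,0,0],"twist": [0,0,0],"gripper": 0},
  {"translation": [1.5,0,0],"twist": [0,0,0],"gripper": 0},
  {"translation": [0,0,0],"twist": [0,0,0],"gripper": 0},
])

```text
t: 4.47
position: [0.5309, -0.0492, 0.0977]
tool_rot: [0.492, -0.492, -0.507, 0.509]
wrist_force: [-0.2, 0.3, -0.0]
gripper_width: -0.0
```

```bash
python3 - <<'E'
from h import *
goto([.02,.018,.097],.5*np.pi)
E
```

```text
t 4.47 tcp box [-0.0309  0.019 ] [ 0.5309 -0.0492  0.0977] F [-0.17  0.26 -0.05] g -0.0
target [ 0.5818 -0.0482  0.097 ] tool shift cm [-0.07  0.07 -5.09]
twist [-0.001 -0.007 -0.002]
```

Call:
carry_out([
  {"translation": [0,0,-1.5],"twist": [0,-0.007,0],"gripper": 0},
  {"translation": [0,0,-2],"twist": [0,0,0],"gripper": 0},
  {"translation": [0,0,-1.5],"twist": [0,0,0],"gripper": 0},
  {"translation": [0,0,0],"twist": [0,0,0],"gripper": 0},
  {"translation": [0,0,0],"twist": [0,0,0],"gripper": 0},
])

```text
t: 4.88
position: [0.5818, -0.0486, 0.0983]
tool_rot: [0.488, -0.491, -0.51, 0.51]
wrist_force: [-1.2, -0.6, -0.5]
gripper_width: -0.003
```

```bash
python3 - <<'E'
from h import *
goto([.02,-.038,.097],.5*np.pi)
a=snap('top','t3.png')[165:255,300:420];b=snap('wrist','w3.png')[150:370,180:440]
cv2.imwrite('pics/c3.png',np.hstack([cv2.resize(a,(400,360)),cv2.resize(b,(400,360))])[:,:,::-1])
E
```

```text
t 4.88 tcp box [0.02   0.0176] [ 0.5818 -0.0486  0.0983] F [-1.2  -0.62 -0.52] g -0.003
target [ 0.5839 -0.1042  0.097 ] tool shift cm [-5.56  0.15  0.02]
twist [ 0.002  0.002 -0.003]
```

View pics/c3.png

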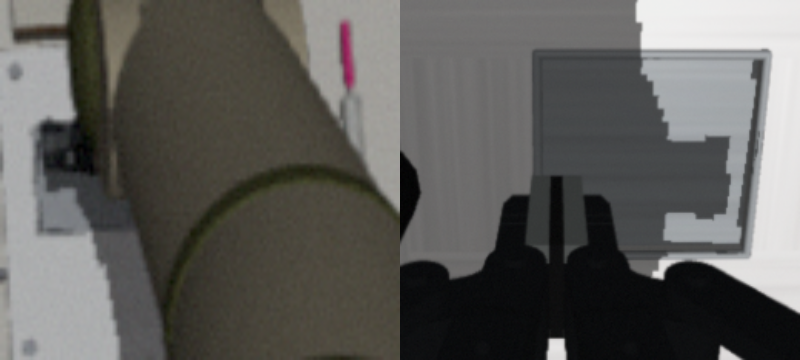

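Call:
carry_out([
  {"translation": [-0.8,0.1,0],"twist": [0,0,0],"gripper": 0},
  {"translation": [-0.8,0,0],"twist": [0,0,0],"gripper": 0},
  {"translation": [-0.7,0,0],"twist": [0,0,0],"gripper": 0},
  {"translation": [-0.5,0,0],"twist": [0,0,0],"gripper": 0},
  {"translation": [-0.5,0,0],"twist": [0,0,0],"gripper": 0},
  {"translation": [-0.5,0,0],"twist": [0,0,0],"gripper": 0},
])

```text
t: 5.48
position: [0.58, -0.0908, 0.0975]
tool_rot: [0.489, -0.491, -0.509, 0.511]
wrist_force: [0.0, 2.6, -0.2]
gripper_width: 0.001
```

```bash
python3 - <<'E'
from h import *
goto([.02,-.038,.097],.5*np.pi)
E
```

```text
t 5.48 tcp box [ 0.0166 -0.0244] [ 0.58   -0.0908  0.0975] F [ 0.02  2.61 -0.2 ] g 0.001
target [ 0.5839 -0.1042  0.097 ] tool shift cm [-1.36  0.06 -0.34]
twist [-0.     0.002 -0.003]
```

Call:
carry_out([
  {"translation": [-0.4,0,-0.1],"twist": [0,0,0],"gripper": 0},
  {"translation": [-0.4,0,-0.1],"twist": [0,0,0],"gripper": 0},
  {"translation": [-0.3,0,0],"twist": [0,0,0],"gripper": 0},
])

```text
t: 5.73
position: [0.5817, -0.1035, 0.0975]
tool_rot: [0.49, -0.49, -0.509, 0.511]
wrist_force: [0.6, 0.9, 1.3]
gripper_width: 0.007
```

```bash
python3 - <<'E'
from h import *
goto([.02,-.038,.097],.5*np.pi)
E
```

```text
t 5.73 tcp box [ 0.0178 -0.0372] [ 0.5817 -0.1035  0.0975] F [0.58 0.91 1.33] g 0.007
target [ 0.5839 -0.1042  0.097 ] tool shift cm [-0.08  0.05 -0.22]
twist [-0.002  0.001 -0.003]
```

Call:
carry_out([
  {"translation": [-0.2,0,0],"twist": [0,0,0],"gripper": 0},
  {"translation": [-0.2,0,0],"twist": [0,0,0],"gripper": 0},
])

```text
t: 5.9
position: [0.5819, -0.1081, 0.0975]
tool_rot: [0.49, -0.49, -0.509, 0.511]
wrist_force: [-0.2, 0.5, 0.1]
gripper_width: 0.001
```

```bash
python3 - <<'E'
from h import *
goto([.02,-.038,.097],.5*np.pi)
E
```

```text
t 5.9 tcp box [ 0.0178 -0.0419] [ 0.5819 -0.1081  0.0975] F [-0.21  0.54  0.12] g 0.001
target [ 0.5839 -0.1042  0.097 ] tool shift cm [ 0.39  0.05 -0.22]
twist [-0.002  0.    -0.003]
```

Call:
carry_out([
  {"translation": [-0.2,0,0],"twist": [0,0,0],"gripper": 0},
  {"translation": [-0.2,0,0],"twist": [0,0,0],"gripper": 0},
])

```text
t: 6.07
position: [0.582, -0.1096, 0.0974]
tool_rot: [0.49, -0.489, -0.51, 0.511]
wrist_force: [-2.1, 9.9, 2.6]
gripper_width: 0.001
```

```bash
python3 - <<'E'
from h import *
goto([.02,-.038,.097],.5*np.pi)
b=snap('wrist','w4.png');print(proj('wrist',[np.r_[O+Rb@[.02,-.065],.113]]))
cv2.imwrite('pics/c4.png',cv2.resize(cv2.convertScaleAbs(b[180:380,160:440,::-1],alpha=2),None,fx=2.5,fy=2.5))
E
```

```text
t 6.07 tcp box [ 0.0178 -0.0434] [ 0.582  -0.1096  0.0974] F [-2.05  9.95  2.57] g 0.001
target [ 0.5839 -0.1042  0.097 ] tool shift cm [ 0.53  0.04 -0.22]
twist [-0.002  0.003  0.   ]
[[223.75727506 301.88943801]]
```

View pics/c4.png

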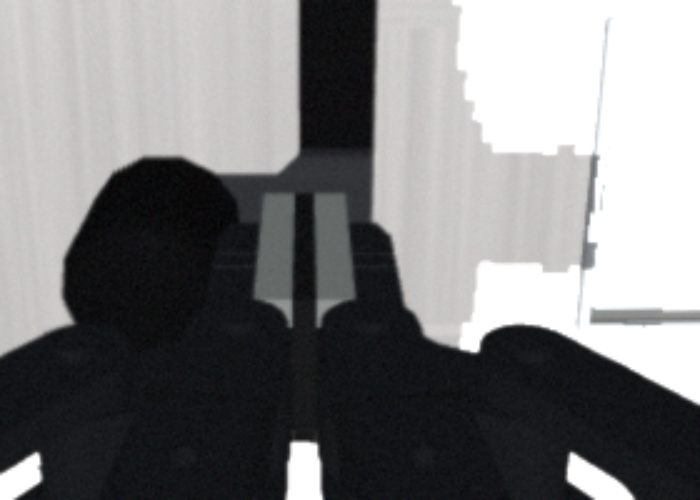

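There's a 10 N stop, and the knob sits beside the fingers at the end of the short leg. I'll let go: sideways first, then up.

Call:
carry_out([
  {"translation": [0.8,0,0],"twist": [0,0,0],"gripper": 0},
  {"translation": [1.5,0,0],"twist": [0,0,0],"gripper": 0},
  {"translation": [0.5,-2,0],"twist": [0,0,0],"gripper": 0},
  {"translation": [2,-4,0],"twist": [0,0,0],"gripper": 0},
  {"translation": [4,-4,0],"twist": [0,0,0],"gripper": 0},
  {"translation": [4,-2,0],"twist": [0,0,0],"gripper": 0},
  {"translation": [4,0,0],"twist": [0,0,0],"gripper": 0},
  {"translation": [4,0,0],"twist": [0,0,0],"gripper": 0},
])

```text
t: 6.78
position: [0.5757, 0.0852, 0.2102]
tool_rot: [0.493, -0.494, -0.505, 0.508]
wrist_force: [1.1, -0.3, -0.7]
gripper_width: -0.002
```

Call:
carry_out([
  {"translation": [4,0,0],"twist": [0,0,0],"gripper": 0},
  {"translation": [4,0,0],"twist": [0,0,0],"gripper": 0},
  {"translation": [4,0,0],"twist": [0,0,0],"gripper": 0},
  {"translation": [4,0,0],"twist": [0,0,0],"gripper": 0},
  {"translation": [4,0,0],"twist": [0,0,0],"gripper": 0},
  {"translation": [0,0,0],"twist": [0,0,0],"gripper": 0},
  {"translation": [0,0,0],"twist": [0,0,0],"gripper": 0},
  {"translation": [0,0,0],"twist": [0,0,0],"gripper": 0},
])

```text
t: 7.45
position: [0.5664, 0.3082, 0.2118]
tool_rot: [-0.489, 0.49, 0.512, -0.508]
wrist_force: [-0.1, 0.6, -0.7]
gripper_width: -0.004
```

```bash
python3 - <<'E'
from h import *
goto([.02,-.038,.097])
a=snap('top','t5.png');print(proj('top',[np.r_[O+Rb@[.02,-.065],.113]]))
b=snap('scene','s5.png')
cv2.imwrite('pics/c5.png',np.hstack([cv2.resize(a[145:275,255:425],(470,360)),cv2.resize(b[180:290,265:415],(330,242)).repeat(1,0) if 0 else cv2.resize(b[170:300,260:410],(330,360))])[:,:,::-1])
E
```

```text
t 7.45 tcp box [0.0183 0.3748] [0.5664 0.3082 0.2118] F [-0.08  0.64 -0.73] g -0.004
target [ 0.5839 -0.1042  0.097 ] tool shift cm [-4.130e+01  1.138e+01 -3.000e-02]
[[374.22981305 202.30562506]]
```

View pics/c5.png

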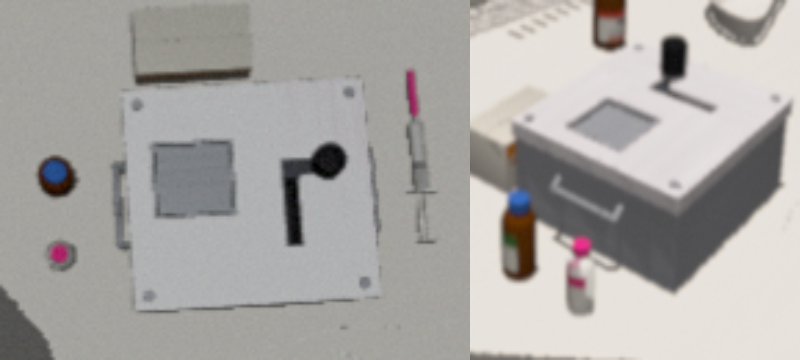

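The opening is shut and the knob is at the end of the short leg (crop (329,160), full picture about (374,203); predicted (374,202)). Now a number check, then hand-in.

```bash
python3 - <<'E'
from h import *
a=cv2.imread('pics/t0.png' if 0 else 'pics/top0.png');b=cv2.imread('pics/t5.png')
def knob(im):
    m=(cv2.cvtColor(im,cv2.COLOR_BGR2GRAY)<28).astype(np.uint8);m[:, :352]=0;m[:,388:]=0;m[:190]=0;m[:,:]=m;m[240:]=0
    m=cv2.morphologyEx(m,cv2.MORPH_OPEN,cv2.getStructuringElement(cv2.MORPH_ELLIPSE,(9,9)));M=cv2.moments(m,True);return M['m10']/M['m00'],M['m01']/M['m00'],M['m00']
for im in(a,b):
    k=knob(im);print(k,(Rb.T@(ray('top',[k[:2]],.108)[0,:2]-O)).round(4))
d=cv2.absdiff(cv2.GaussianBlur(a,(3,3),0),cv2.GaussianBlur(b,(3,3),0)).max(2)
for n,(x0,y0,x1,y1) in dict(vials=(265,198,290,245),syr=(398,165,416,236),carton=(300,143,350,172)).items(): print(n,d[y0:y1,x0:x1].max())
order.sign_off()
E
```

```text
(361.86206896551727, 224.8505747126437, 87.0) [-0.0298 -0.0332]Traceback (most recent call last):
  File "<stdin>", line 7, in <module>
  File "<stdin>", line 5, in knob
ZeroDivisionError: float division by zero
```

```bash
python3 - <<'E'
from h import *
a=cv2.imread('pics/top0.png');b=cv2.imread('pics/t5.png')
def knob(im):
    m=(cv2.cvtColor(im,cv2.COLOR_BGR2GRAY)<45).astype(np.uint8);m[:, :352]=0;m[:,388:]=0;m[:190]=0;m[240:]=0
    m=cv2.morphologyEx(m,cv2.MORPH_OPEN,cv2.getStructuringElement(cv2.MORPH_ELLIPSE,(9,9)));M=cv2.moments(m,True);return M['m10']/max(M['m00'],1),M['m01']/max(M['m00'],1),M['m00']
for im in(a,b):
    k=knob(im);print(k,(Rb.T@(ray('top',[k[:2]],.108)[0,:2]-O)).round(4))
d=cv2.absdiff(cv2.GaussianBlur(a,(3,3),0),cv2.GaussianBlur(b,(3,3),0)).max(2)
for n,(x0,y0,x1,y1) in dict(vials=(265,198,290,245),syr=(398,165,416,236),carton=(300,143,350,172)).items(): print(n,d[y0:y1,x0:x1].max())
E
```

```text
(361.63461538461536, 224.64423076923077, 104.0) [-0.0293 -0.0327]
(373.3883495145631, 202.62135922330097, 103.0) [ 0.0201 -0.0639]
vials 28
syr 27
carton 27
```

```bash
python3 - <<'E'
from h import *
a=cv2.imread('pics/top0.png');b=cv2.imread('pics/t5.png')
d=cv2.absdiff(cv2.GaussianBlur(a,(3,3),0),cv2.GaussianBlur(b,(3,3),0)).max(2)
print('background noise',d[100:135,355:395].max(),d[60:140,180:225].max())
print(order.sign_off())
E
```

```text
background noise 28 27
the job is handed in; nothing more can be done
None
```

The sharps box is shut and locked, and the job is handed in at about 7.6 s of the 38 s. With the fingers closed, I pushed the knob along the long leg until it hit the stop at about 9 N. I then went round to its +y side and pushed it along the short leg to its stop at about 10 N. After that I let go sideways and moved the arm clear.

**Last checks:**
- **Knob:** the top view puts it at box (20, -64) mm, against the slot end at (20, -65). The starting picture showed it about 2 mm off in y, so the measurement is good to roughly that. Both views show the opening fully covered.
- **Lift:** the last pictures show the knob standing down in its slot; I did not measure its height. At both stops the vertical force on the tool was upward (6.4 N and 2.6 N), so the fingers were pressing the knob down, not lifting it.
- **Bystanders:** the image change around the vials, syringe and carton matches the camera noise on bare background, so none of them visibly moved.
- **Failed check:** my first script to find the knob in the last picture failed because its darkness threshold was too strict. I loosened the threshold, and the knob position above comes from that rerun.

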